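# Hold the inspection lamp over the slide tray

### The arm

A 6-joint arm with a two-finger parallel gripper is mounted at the origin on the work surface. World frame = base frame: x ahead of the robot, y to its left, z up, the work surface at z = 0. Lengths are in m, angles in degrees, forces in N, time in s.
With the tool pointing down it reaches from about 0.325 to 1 m from the base axis. Payload 5.1 kg.
Tool frame: the origin (TCP) lies on the centre line of the jaws, within the pads' length; the fingertips stand 11 mm ahead of it and the grasp point (between the pads) lies 8 mm behind it; z points along the fingers, y is the line along which they close (so a half turn about z gives the same grasp; the last joint's range is limited). The gripper opens to 85 mm and grips with 20 to 120 N. Pads are 22 mm wide; open, the fingers measure 114 mm over their backs; the gripper's body (76 mm by 85 mm) begins 54 mm behind the grasp point. The pads swing forward as they close: fully open they stand 13 mm farther back than shut.
Start: joints at [61.272, 7.093, 94.555, -0, 78.352, -4.733], TCP at [0.264, 0.594, 0.242] pointing down, gripper open.
Joint ranges: [-149.61, 149.61], [-58.7, 133.49], [1.44, 155.28], [-77.14, 257.14], [18.33, 153.61], [-166.67, 166.67]. Speed limits (degrees/s): [147.25, 147.25, 180, 180, 180, 180].

### API

Orientations are given as [roll, pitch, yaw] about the fixed x, y, z axes, in that order (R = Rz(yaw) Ry(pitch) Rx(roll)).
In Python, from plant import robot gives the robot as it stands.
- The arm moves only by the tool carry_out, never from a script. Its arguments are lists of equal length, an entry for each row: "translation": the shift along the tool's x, y, z in cm, a list of three; "yaw": the turn about the tool's z in degrees; "jaw": the closure, from -1 (fully open) to 1 (shut). In form: {"translation": [[dx, dy, dz], ...], "yaw": [yaw, ...], "jaw": [jaw, ...]}. A call has 1 to 20 rows; each row shifts and turns the commanded pose from where the row before left it, along the tool's axes as they then stand; what a row does not reach is not made up. A row lasts 1/12 s, in which the tool goes at most 41.7 mm and 7.16 degrees, less where a joint would pass 70% of its speed; a pose out of reach is approached as far as the arm can. A call is refused whole if a number of a shift passes 4.17 or a number of a turn 7.16, either way. A call with a gripper value outside its range is refused whole. The fingers move at their own pace and stop on an object; "grip_force" is the grip in N (left out, the last holds). Time passes only in rows, so rows that do not move let the fingers close. It gives the time, the measured TCP pose, the force, the opening and the grip force at its end, in the units of the state.
- robot.get_obs(): the state, without advancing time (a new reading comes with each control period).
- robot.snapshot(name): name is "scene" or "top" or "wrist"; returns the picture (384x512x3 uint8, red, green, blue); there is no depth.
- robot.get_calibration(name): a dict with "fx", "fy", "cx", "cy" (pixels), "D" ([k1, k2, p1, p2, k3] as OpenCV has them; the pictures are not rectified), "world_to_cam" (4x4, takes a point from world to camera coordinates); the wrist camera has in their place "tool_from_camera" (4x4, takes a point from camera to tool coordinates, whose origin is the TCP and whose axes are the flange's). Camera axes: x right, y down, z forward; pixel columns grow to the right and rows downward; lengths in m; the calibration is good to about 2 mm. A picture is of the moment at which its call begins: read the wrist's pose just before it. get_calibration takes no time and is no camera call.
- robot.job_done(): hands the job in; it is judged then, once.
The state is a dict: "clock": time; "joint_positions": joint angles; "dq": joint speeds; "effort": joint torques, N m; "tcp_pos": TCP position; "tool_rot": TCP orientation; "force": force on the tool from outside, world axes, zero at the start; "ft_torque": the same for the moment, N m; "width": finger opening in m; "gripper_force": force on a finger pad.
Only numpy, scipy, OpenCV 4.12 (cv2) and the standard library are available. Lean on these libraries where they do the work, as an engineer would, in place of code of your own. Each camera call takes 0.05 s, during which the arm holds its last target. There are 200 camera calls.

### The job

Pull the hand lamp straight up out of its snap-in charging cradle, carry it across the row of glassware to the slide tray on the other side without disturbing anything, and hold it level about 1 cm above the tray, centred and lined up lengthwise with it, not touching. Finish while still holding the lamp there: do not put it down or let go.

Things in the scene. Friction and masses are not known exactly. Their poses are not given: they have to be found in the camera images.
- lamp: Hand lamp: white plastic block 110 (x, long) x 40 (y) x 32 mm tall, flat underside (light window), black bridge handle on top reaching 72 mm. A snap bead 60 mm long sticks out 2.5 mm on each long side, 8 mm above the underside. About 0.3 kg. Origin: centre of the underside; x along its length, z up. Its two ends are alike: either way round will do.
- lamp_grip (a point): Centre of the lamp's handle bar, 62 mm straight above the lamp's origin. The bar is 80 mm long along lamp x, 22 mm wide along y, 20 mm tall, carried by two end posts 14 mm long; under it is an open gap 52 mm long, 20 mm high.
- cradle: Fixed grey charging cradle 136 (x) x 92 (y) mm; base 8 mm thick, on which the lamp stands (x along x); end stops, guides and black detent housings up to 32 mm high. Sprung balls hold the lamp's beads: straight up it takes roughly 7 to 11 N besides its weight, snaps free within 12 mm, is clear at 40 mm. Origin: underside centre, on the bench. On the left or right side.
- tray: Slide tray: white plastic, 130 (x, long) x 60 (y) mm, rim top 14 mm above the bench, floor at 10 mm, with three glass microscope slides lying across it below the rim. Loose, 0.3 kg. Origin: centre of the underside, on the bench; x along its length, z up. On the other side of the rack from the cradle. The two ends are alike.
- rack: Test tube rack with six stoppered tubes, standing between cradle and tray: 180 (x) x 60 (y) mm, rack 75 mm and tubes 125 mm tall. Loose. Origin: centre of the underside. Leave alone.
- bottle: White plastic bottle with a red cap, 66 mm wide, 160 mm tall, standing beyond the rack. Loose. Origin: centre of the underside. Leave alone.
- beaker: Glass beaker, 68 mm wide, 85 mm tall, at the far left of the bench. Loose. Origin: centre of the underside. Leave alone.
- dish: Round glass dish with seeds, 88 mm wide, 12 mm tall, at the far right of the bench. Loose. Origin: centre of the underside. Leave alone.
There are look-alikes about, which are no part of the job. What is shaped like the lamp but turquoise is not meant. Leave any blue or brown look-alike of the cradle alone.

How it is judged (in metres and radians):
On the way:
1. the lamp is pulled free, its underside more than 40 mm above the cradle's underside (z of lamp in the frame of cradle above 0.04 m), for 0.1 s.
At the end, for the whole second after the job is handed in: Still gripped, at rest, the lamp is 3 to 22 mm above the tray rim, centred within 10 mm, lengthwise within 0.12 rad, level within 0.09 rad, touching neither tray nor bystanders; tray moved under 15 mm and level, bystanders moved under 20 mm and upright (horizontal distance between lamp and tray below 0.01 m and angle between the x axis of lamp and the x axis of tray, either way round below 0.12 rad and angle between lamp's own z axis and vertical below 0.09 rad and z of lamp in the frame of tray between 0.017 and 0.036 m and contact force between lamp and tray below 0.05 N and contact force between the fingers and lamp above 1 N and linear speed of lamp below 0.02 m/s and angular speed of lamp below 0.15 rad/s and angle between tray's own z axis and vertical below 0.05 rad and distance of tray from where it was at the start of the episode below 0.015 m and contact force between lamp and rack below 0.05 N and contact force between lamp and bottle below 0.05 N and contact force between lamp and beaker below 0.05 N and contact force between lamp and dish below 0.05 N and distance of each of rack, bottle, beaker, dish from where it was at the start of the episode below 0.02 m and angle between each of rack, bottle, beaker, dish's own z axis and vertical below 0.2 rad); the arm keeps its last pose, push and grip.
It fails at once if the rack is disturbed (moved 20 mm or tipped) (distance of rack from where it was at the start of the episode above 0.02 m or angle between rack's own z axis and vertical above 0.2 rad).
It fails at once if the bottle is disturbed (moved 20 mm or tipped) (distance of bottle from where it was at the start of the episode above 0.02 m or angle between bottle's own z axis and vertical above 0.2 rad).
It fails at once if the beaker is disturbed (moved 20 mm or tipped) (distance of beaker from where it was at the start of the episode above 0.02 m or angle between beaker's own z axis and vertical above 0.2 rad).
It fails at once if the dish is disturbed (moved 20 mm or tipped) (distance of dish from where it was at the start of the episode above 0.02 m or angle between dish's own z axis and vertical above 0.2 rad).
It fails at once if the tray is pushed about (moved 15 mm) (distance of tray from where it was at the start of the episode above 0.015 m).
It also fails if it takes over 48 s, if anything falls off the work surface, if the arm or the gripper's body presses on something with over 40 N, if the wrist force passes 120 N, or if a joint passes its speed limit or range.

## Working session

There is one attempt and no reset: what is moved stays moved. The work goes in short steps, Python scripts to look and compute and a tool call to move; the robot and the scene stay as the last step left them, time stands still between calls to the robot, and variables do not carry over. Pictures are saved under pics/ and viewed, at most 10 in all, crops included, and the job is handed in when it is done.

Besides the shell and the picture viewer there is one more tool, called after "Call:" by a JSON object that holds its "op" and its "data". carry_out: Moves the arm, as the interface text tells. Its arguments: {"type":"object","properties":{"translation":{"type":"array"},"yaw":{"type":"array"},"jaw":{"type":"array"},"grip_force":{"type":"number"}},"required":["translation","yaw","jaw"]}

```bash
mkdir -p pics
cat > h.py <<'E'
import numpy as np, cv2
from scipy.spatial.transform import Rotation as R
from plant import robot
def cam(name,obs=None):
    c=robot.get_calibration(name)
    K=np.array([[c["fx"],0,c["cx"]],[0,c["fy"],c["cy"]],[0,0,1.]])
    D=np.array(c["D"],float)
    if "world_to_cam" in c: T=np.linalg.inv(np.array(c["world_to_cam"]))
    else:
        W=np.eye(4); W[:3,:3]=R.from_euler('xyz',obs["tool_rot"],degrees=True).as_matrix(); W[:3,3]=obs["tcp_pos"]
        T=W@np.array(c["tool_from_camera"])
    return K,D,T
def ray(C,uv):
    K,D,T=C
    p=cv2.undistortPoints(np.array(uv,float).reshape(-1,1,2),K,D).reshape(-1,2)
    d=np.c_[p,np.ones(len(p))]@T[:3,:3].T
    return T[:3,3],d
def onplane(C,uv,z):
    o,d=ray(C,uv); return o+d*((z-o[2])/d[:,2])[:,None]
def tri(C1,u1,C2,u2):
    o1,d1=ray(C1,[u1]);o2,d2=ray(C2,[u2])
    A=np.c_[d1[0],-d2[0]]; s=np.linalg.lstsq(A,o2-o1,rcond=None)[0]
    a=o1+s[0]*d1[0]; b=o2+s[1]*d2[0]
    return (a+b)/2, np.linalg.norm(a-b)
def proj(C,P):
    K,D,T=C; M=np.linalg.inv(T)
    return cv2.projectPoints(np.array(P,float).reshape(-1,3),cv2.Rodrigues(M[:3,:3])[0],M[:3,3],K,D)[0].reshape(-1,2)
def shot(name,fn):
    o=robot.get_obs(); im=robot.snapshot(name); bgr=cv2.cvtColor(im,cv2.COLOR_RGB2BGR)
    cv2.imwrite(f"pics/{fn}.png",bgr); return bgr,cam(name,o)
E
python3 - <<'E'
from h import *
o=robot.get_obs(); print({k:np.round(v,3).tolist() for k,v in o.items()})
ims=[]
for n in ("top","scene"):
    b,C=shot(n,n); print(n,np.round(C[2],3).tolist(),C[0][0,0])
E
```

```text
{'clock': 0.0, 'joint_positions': [61.272, 7.135, 94.635, -0.001, 78.352, -4.734], 'dq': [-0.063, 0.02, 0.053, 0.098, -0.105, -0.02], 'effort': [0.001, -42.362, -36.545, -0.0, 0.007, 0.0], 'tcp_pos': [0.264, 0.593, 0.241], 'tool_rot': [-179.879, -0.009, 156.006], 'force': [-0.036, 0.301, -0.016], 'ft_torque': [-0.011, 0.009, -0.012], 'gripper_force': 0.0, 'width': 0.086}
top [[-0.011, -0.998, 0.068, 0.491], [-1.0, 0.012, 0.014, 0.024], [-0.015, -0.068, -0.998, 1.121], [0.0, 0.0, 0.0, 1.0]] 437.6385633238635
scene [[0.594, 0.446, -0.669, 1.213], [0.804, -0.334, 0.492, -0.439], [-0.004, -0.83, -0.557, 0.601], [0.0, 0.0, 0.0, 1.0]] 381.5270957617784
```

View pics/top.png

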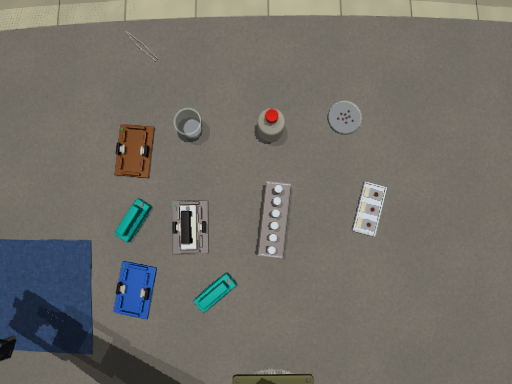

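View pics/scene.png

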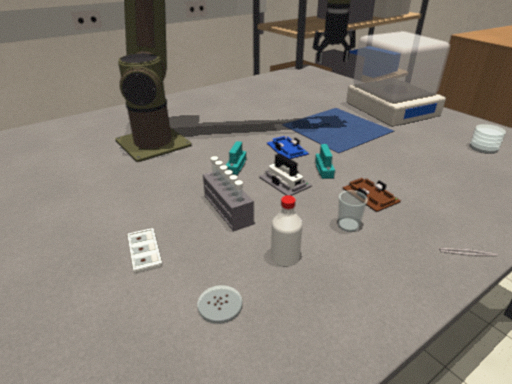

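The top view shows the grey cradle with the lamp at about (190,227), the rack at (275,220), the tray at (370,209), the bottle at (271,125), the beaker at (188,124) and the dish at (345,117). In the scene view the lamp handle is at about (287,165) and the tray at (145,250).

Run:
```python
from h import *
T=cv2.imread("pics/top.png"); S=cv2.imread("pics/scene.png")
CT=cam("top"); CS=cam("scene")
def blob(im,roi,f):
    x0,y0,x1,y1=roi; sub=im[y0:y1,x0:x1].astype(int); m=f(sub).astype(np.uint8)
    n,l,s,c=cv2.connectedComponentsWithStats(m); i=1+np.argmax(s[1:,4])
    cs=max(cv2.findContours((l==i).astype(np.uint8),0,2)[0],key=cv2.contourArea)
    r=cv2.minAreaRect(cs); b=cv2.boxPoints(r)+[x0,y0]
    return np.array(r[0])+[x0,y0],b,s[i,4]
dark=lambda s:s.max(2)<50
white=lambda s:s.min(2)>150
def show(n,c,b,a,z):
    P=onplane(CT,b,z); q=onplane(CT,[c],z)[0]
    e=[P[1]-P[0],P[2]-P[1]]; L=max(e,key=np.linalg.norm)
    print(n,c.round(1),a,"ctr",q.round(4),"sizes",[round(float(np.linalg.norm(v)),4) for v in e],"yaw",np.degrees(np.arctan2(L[1],L[0])).round(1)); return q
h=blob(T,(180,200,200,255),dark); show("handle",*h,0.08)
t=blob(T,(345,170,400,245),white); show("tray",*t,0.014)
ts=blob(S,(115,215,170,280),white); print(ts[0],ts[1].round(1))
print("tray tri",tri(CT,t[0],CS,ts[0]))
hs=blob(S,(268,148,302,172),dark); print(hs[0],hs[1].round(1),"handle tri",tri(CT,h[0],CS,hs[0]))
for n,uv,z in (("racktubes",[[278,189],[272,250]],.125),("cradle corners",[[174,201],[208,201],[208,253],[173,253]],0.01),("bottlecap",[[272,116]],.16),("turq",[[215,292]],.07),("turq2",[[133,220]],.07)): print(n,onplane(CT,uv,z).round(3).tolist())
W,CW=shot("wrist","w0"); print(np.array(robot.get_calibration("wrist")["tool_from_camera"]).round(3).tolist(),CW[0][0,0])
```

```text
handle [186.  226.5] 236 ctr [0.4825 0.2045 0.08  ] sizes [0.0241, 0.0739] yaw 179.8
tray [369.6 208.6] 1018 ctr [ 0.5218 -0.2513  0.014 ] sizes [0.13, 0.0591] yaw -15.6
[142.99411964 248.223526  ] [[124.1 232.6]
 [153.5 226.1]
 [161.8 263.8]
 [132.5 270.3]]
tray tri (array([ 0.52179373, -0.25306155,  0.00836101]), np.float64(0.0007949280762237349))
[286. 164.] [[271.8 163.4]
 [277.  153. ]
 [300.2 164.6]
 [295.  175. ]] handle tri (array([0.48271622, 0.20873934, 0.05897065]), np.float64(0.0014115565665017813))
racktubes [[0.566, -0.014, 0.125], [0.428, 0.001, 0.125]]
cradle corners [[0.547, 0.248, 0.01], [0.546, 0.16, 0.01], [0.414, 0.161, 0.01], [0.415, 0.25, 0.01]]
bottlecap [[0.727, -0.002, 0.16]]
turq [[0.325, 0.137, 0.07]]
turq2 [[0.499, 0.337, 0.07]]
[[0.001, -0.958, -0.288, 0.073], [1.0, 0.001, -0.001, -0.001], [0.001, -0.288, 0.958, -0.132], [0.0, 0.0, 0.0, 1.0]] 269.32215182611407
```

Call:
{"op": "carry_out", "data": {"translation": [[0, 0, 0], [0, 0, 0], [0, 0, 0], [0, 0, 0], [0, 0, 0], [-1.46, -2.59, 0], [-1.46, -2.59, 0], [-1.46, -2.59, 0], [-1.46, -2.59, 0], [-1.46, -2.59, 0], [-1.46, -2.59, 0], [-1.46, -2.59, 0], [-1.46, -2.59, 0], [-1.46, -2.59, 0], [-1.46, -2.59, 0], [-1.46, -2.59, 0], [-1.46, -2.59, 0], [-1.46, -2.59, 0], [-1.46, -2.59, 0], [-1.46, -2.59, 0]], "yaw": [-4.8, -4.8, -4.8, -4.8, -4.8, 0, 0, 0, 0, 0, 0, 0, 0, 0, 0, 0, 0, 0, 0, 0], "jaw": [-1, -1, -1, -1, -1, -1, -1, -1, -1, -1, -1, -1, -1, -1, -1, -1, -1, -1, -1, -1]}}

```text
clock: 1.82
tcp_pos: [0.4837, 0.2039, 0.2421]
tool_rot: [-180.0, -0.0, -180.0]
force: [0.8, 0.6, 0.2]
width: 0.0858
gripper_force: 0.0
```

Call:
{"op": "carry_out", "data": {"translation": [[0, 0, 0], [0, 0, 0], [0, 0, 0], [0, 0, 0]], "yaw": [0, 0, 0, 0], "jaw": [-1, -1, -1, -1]}}

```text
clock: 2.15
tcp_pos: [0.4828, 0.2061, 0.2421]
tool_rot: [180.0, -0.0, -179.9]
force: [0.2, 0.8, -0.1]
width: 0.0855
gripper_force: 0.0
```

Run:
```python
from h import *
o=robot.get_obs();print(o["clock"],np.round(o["tcp_pos"],4),np.round(o["tool_rot"],2),np.round(o["joint_positions"],1))
shot("wrist","w1")
```

```text
2.15 [0.4828 0.2061 0.2421] [ 1.7999e+02 -3.0000e-02 -1.7993e+02] [ 17.2  -8.9 110.4   0.   78.6 -72.8]
```

View pics/w1.png

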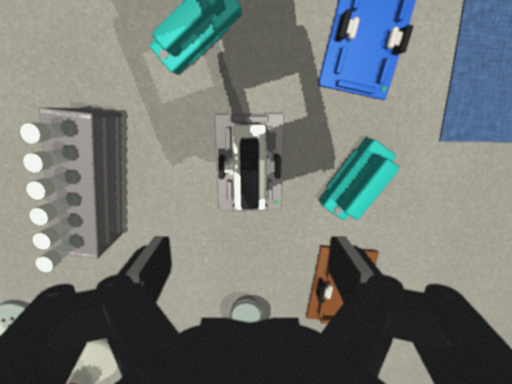

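The wrist view shows the cradle with the lamp at about (249,165), its black handle running straight up and down the picture, and the rack clear on the left. I'll shift sideways for a second view to get the height.

Call:
{"op": "carry_out", "data": {"translation": [[0, 2, 0], [0, 2, 0], [0, 2, 0], [0, 0, 0], [0, 0, 0], [0, 0, 0], [0, 0, 0]], "yaw": [0, 0, 0, 0, 0, 0, 0], "jaw": [-1, -1, -1, -1, -1, -1, -1]}}

```text
clock: 2.78
tcp_pos: [0.4831, 0.265, 0.2423]
tool_rot: [-180.0, -0.0, -180.0]
force: [-0.2, 0.5, -0.4]
width: 0.0854
gripper_force: 0.0
```

Run:
```python
from h import *
import json
o2=robot.get_obs(); b,_=shot("wrist","w2")
a=cv2.imread("pics/w1.png")
o1=dict(o2); o1["tcp_pos"]=[.4828,.2061,.2421]; o1["tool_rot"]=[179.99,-.03,-179.93]
json.dump({k:[list(map(float,v["tcp_pos"])),list(map(float,v["tool_rot"]))] for k,v in (("w1",o1),("w2",o2))},open("poses.json","w"))
C1=cam("wrist",o1);C2=cam("wrist",o2); print(o2["tcp_pos"])
c1=proj(C1,[[.4825,.2045,.06]])[0];c2=proj(C2,[[.4825,.2045,.06]])[0];print(c1,c2)
crop=[]
for im,c in((a,c1),(b,c2)):
    x,y=(c-[40,55]).astype(int); print(x,y); crop.append(cv2.resize(im[y:y+110,x:x+80],None,fx=5,fy=5,interpolation=cv2.INTER_CUBIC))
cv2.imwrite("pics/c12.png",np.hstack(crop))
```

```text
[0.48313439 0.26504751 0.24226155]
[249.12393864 172.72777634] [199.93743239 172.32887376]
209 117
159 117
```

View pics/c12.png

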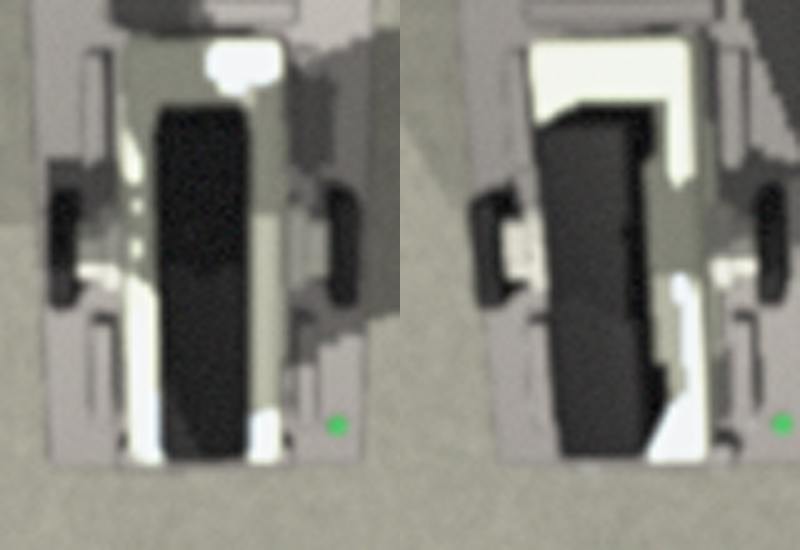

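The crops show the black bar top clearly: in view 1 its corners are at crop pixels (157,107), (247,107), (247,457) and (163,457). In view 2 the top face is the greyer strip from (540,125) and (628,122) to (643,457) and (562,457).

Run:
```python
from h import *
import json
p=json.load(open("poses.json"))
C=[cam("wrist",dict(tcp_pos=p[k][0],tool_rot=p[k][1])) for k in("w1","w2")]
f=lambda q,x0:np.array(q,float)/5+[x0,117]-[.4,.4]
u1=f([[157,107],[247,107],[247,457],[163,457]],209); u2=f(np.array([[540,125],[628,122],[643,457],[562,457]])-[400,0],159)
for a,b in zip(u1,u2): r=tri(C[0],a,C[1],b); print(r[0].round(4),round(r[1],4))
for c,u in zip(C,(u1,u2)): P=onplane(c,u,.08); print(P.round(4).tolist(),P.mean(0).round(4))
# cradle base corners, view 1 (top of base ~8mm)
print(onplane(C[0],f([[50,460],[362,462]],209),.008).round(4).tolist())
# lamp block upper rim corners at z=.04
print(onplane(C[0],f([[122,38],[285,38],[128,462],[282,464]],209),.04).round(4).tolist())
```

```text
[0.4419 0.1946 0.0767] 0.0043
[0.4415 0.2142 0.0777] 0.0037
[0.5195 0.2149 0.0818] 0.0005
[0.5207 0.1953 0.0787] 0.0005
[[0.4395, 0.1946, 0.08], [0.4394, 0.2141, 0.08], [0.5199, 0.2149, 0.08], [0.5199, 0.1954, 0.08]] [0.4797 0.2047 0.08  ]
[[0.4437, 0.1955, 0.08], [0.4431, 0.2147, 0.08], [0.5205, 0.2146, 0.08], [0.5205, 0.1956, 0.08]] [0.4819 0.2051 0.08  ]
[[0.548, 0.1602, 0.008], [0.5484, 0.2507, 0.008]]
[[0.427, 0.1849, 0.04], [0.4269, 0.2243, 0.04], [0.5364, 0.1848, 0.04], [0.5368, 0.2256, 0.04]]
```

Bar centre is (0.481, 0.205) with its top at z ≈ 0.079 (80 mm expected), about 80 x 20 mm and yaw ≈ 0. This agrees with the text, so I'll descend.

Call:
{"op": "carry_out", "data": {"translation": [[0.2, -2, 0], [0, -2, 0], [0, -2, 0], [0, 0, 1.5], [0, 0, 1.5], [0, 0, 1.5], [0, 0, 1.5], [0, 0, 1.5], [0, 0, 1.5], [0, 0, 1.5], [0, 0, 1.5], [0, 0, 1], [0, 0, 1], [0, 0, 1], [0, 0, 1], [0, 0, 1], [0, 0, 0], [0, 0, 0], [0, 0, 0], [0, 0, 0]], "yaw": [0, 0, 0, 0, 0, 0, 0, 0, 0, 0, 0, 0, 0, 0, 0, 0, 0, 0, 0, 0], "jaw": [-1, -1, -1, -1, -1, -1, -1, -1, -1, -1, -1, -1, -1, -1, -1, -1, -1, -1, -1, -1], "grip_force": 70}}

```text
clock: 4.5
tcp_pos: [0.482, 0.2055, 0.0731]
tool_rot: [180.0, 0.1, -180.0]
force: [0.7, -0.6, -0.5]
width: 0.0855
gripper_force: 0.0
```

Call:
{"op": "carry_out", "data": {"translation": [[0.1, 0, 0.55], [0, 0, 0.55], [0, 0, 0], [0, 0, 0], [0, 0, 0], [0, 0, 0], [0, 0, 0], [0, 0, 0], [0, 0, 0], [0, 0, 0], [0, 0, 0], [0, 0, 0], [0, 0, 0], [0, 0, 0], [0, 0, 0], [0, 0, 0]], "yaw": [0, 0, 0, 0, 0, 0, 0, 0, 0, 0, 0, 0, 0, 0, 0, 0], "jaw": [-1, -1, -1, -1, 1, 1, 1, 1, 1, 1, 1, 1, 1, 1, 1, 1], "grip_force": 70}}

```text
clock: 5.83
tcp_pos: [0.4807, 0.2055, 0.0616]
tool_rot: [180.0, 0.0, -180.0]
force: [0.7, 1.6, 2.6]
width: 0.021
gripper_force: 69.1
```

Gripped on the 22 mm bar at 69 N. Next is a slow straight pull.

Call:
{"op": "carry_out", "data": {"translation": [[0, 0, -0.2], [0, 0, -0.2], [0, 0, -0.2], [0, 0, -0.2], [0, 0, -0.2], [0, 0, -0.3], [0, 0, -0.3], [0, 0, -0.4], [0, 0, -0.4], [0, 0, -0.4], [0, 0, -0.5], [0, 0, -0.5], [0, 0, -0.5], [0, 0, -0.5], [0, 0, -0.5], [0, 0, -0.5], [0, 0, 0], [0, 0, 0]], "yaw": [0, 0, 0, 0, 0, 0, 0, 0, 0, 0, 0, 0, 0, 0, 0, 0, 0, 0], "jaw": [1, 1, 1, 1, 1, 1, 1, 1, 1, 1, 1, 1, 1, 1, 1, 1, 1, 1]}}

```text
clock: 7.33
tcp_pos: [0.4807, 0.2054, 0.1198]
tool_rot: [180.0, 0.1, -180.0]
force: [-0.3, -0.2, -2.3]
width: 0.0208
gripper_force: 69.9
```

Call:
{"op": "carry_out", "data": {"translation": [[0, 0, -1], [0, 0, -1.5], [0, 0, -1.5], [0, 0, -1.5], [0, 0, -1.5], [0, 0, -1.5], [0, 0, -1.5], [0, 0, -1.5], [0, 0, -1], [0, 0, 0], [0, 0, 0], [0, 0, 0]], "yaw": [0, 0, 0, 0, 0, 0, 0, 0, 0, 0, 0, 0], "jaw": [1, 1, 1, 1, 1, 1, 1, 1, 1, 1, 1, 1]}}

```text
clock: 8.33
tcp_pos: [0.4798, 0.2051, 0.2432]
tool_rot: [-180.0, -0.1, -180.0]
force: [-1.7, 0.4, -3.1]
width: 0.021
gripper_force: 69.9
```

Run:
```python
from h import *
o=robot.get_obs();print(o["clock"],np.round(o["tcp_pos"],4),np.round(o["tool_rot"],2),o["force"],o["width"])
a,_=shot("wrist","w3"); b,_=shot("scene","s3")
cv2.imwrite("pics/c3.png",np.hstack([cv2.resize(a[60:300,150:350],None,fx=2,fy=2),cv2.resize(b[60:220,190:350],(400,480))]))
```

```text
8.3333 [0.4798 0.2051 0.2432] [-1.7997e+02 -1.0000e-01 -1.8000e+02] [-1.7039451   0.36887419 -3.10590289] 0.021001751906718873
```

View pics/c3.png

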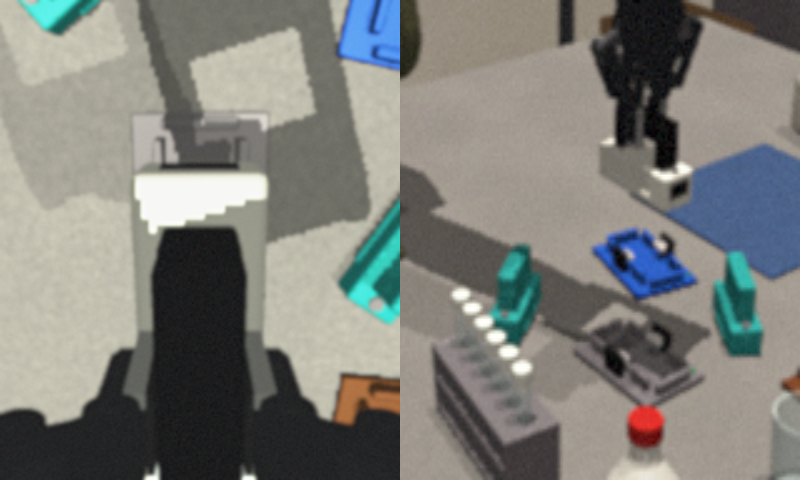

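The lamp is free: the cradle is empty, the force reads 3.1 N, which matches the lamp's weight, and the bar is still squarely in the jaws. Its underside is at about 0.19 m, well over the 125 mm tubes, so I'll cross and stop short of the tray to look.

Call:
{"op": "carry_out", "data": {"translation": [[0, -0.8, 0], [-0.15, -1.6, 0], [-0.15, -2.2, 0], [-0.15, -2.4, 0], [-0.15, -2.4, 0], [-0.15, -2.4, 0], [-0.15, -2.4, 0], [-0.15, -2.4, 0], [-0.15, -2.4, 0], [-0.15, -2.4, 0], [-0.15, -2.4, 0], [-0.15, -2.4, 0], [-0.15, -2.2, 0], [-0.15, -1.6, 0], [0, -0.8, 0], [0, 0, 0], [0, 0, 0], [0, 0, 0], [0, 0, 0], [0, 0, 0]], "yaw": [0, 0, 0, 0, 0, 0, 0, 0, 0, 0, 0, 0, 0, 0, 0, 0, 0, 0, 0, 0], "jaw": [1, 1, 1, 1, 1, 1, 1, 1, 1, 1, 1, 1, 1, 1, 1, 1, 1, 1, 1, 1]}}

```text
clock: 10.1
tcp_pos: [0.4999, -0.1018, 0.2443]
tool_rot: [180.0, -0.0, -179.9]
force: [0.0, -1.0, -2.9]
width: 0.0212
gripper_force: 69.9
```

```bash
cat > tray.py <<'E'
from h import *
import json,sys
def tray(fn,roi):
    o=robot.get_obs(); b,_=shot("wrist",fn); C=cam("wrist",o)
    x0,y0,x1,y1=roi; m=np.zeros(b.shape[:2],np.uint8); m[y0:y1,x0:x1]=(b[y0:y1,x0:x1].min(2)>150)
    # brightness alone can catch bench highlights: keep near-white unsaturated
    m=cv2.morphologyEx(m,cv2.MORPH_CLOSE,np.ones((5,5)))
    n,l,s,c=cv2.connectedComponentsWithStats(m); print(s[1:][s[1:,4]>200].tolist())
    i=1+np.argmax(s[1:,4]); cs=max(cv2.findContours((l==i).astype(np.uint8),0,2)[0],key=cv2.contourArea)
    box=cv2.boxPoints(cv2.minAreaRect(cs)); q=cv2.approxPolyDP(cv2.convexHull(cs),6,True).reshape(-1,2)
    return o,C,box,q
if __name__=="__main__":
    o,C,box,q=tray(sys.argv[1],list(map(int,sys.argv[2:6])))
    print(o["clock"],np.round(o["tcp_pos"],4),np.round(o["tool_rot"],2),np.round(o["joint_positions"],0))
    print("quad",q.tolist()); P=onplane(C,q,.014); print(P.round(4).tolist(),P.mean(0).round(4))
    json.dump([list(map(float,o["tcp_pos"])),list(map(float,o["tool_rot"])),q.tolist()],open(sys.argv[1]+".json","w"))
E
python3 tray.py w4 0 60 190 260
```

```text
[[0, 60, 190, 200, 35102]]
10.1 [ 0.4999 -0.1018  0.2443] [ 179.99   -0.   -179.92] [ -18.  -11.  112.    0.   79. -108.]
quad [[163, 60], [189, 150], [189, 259], [0, 259], [0, 60]]
[[0.3678, -0.2105, 0.014], [0.4796, -0.1846, 0.014], [0.6461, -0.1952, 0.014], [0.6504, -0.4962, 0.014], [0.3641, -0.4201, 0.014]] [ 0.5016 -0.3013  0.014 ]
```

View pics/w4.png

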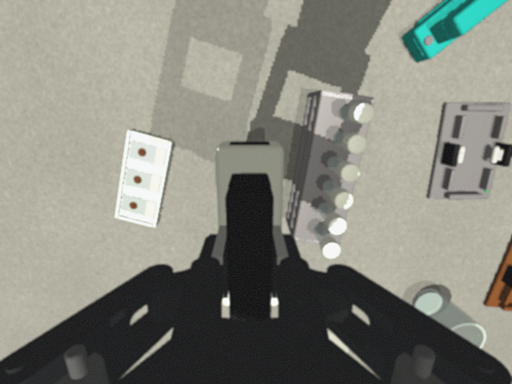

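The tray is seen whole at about (144,178), with the lamp held straight over the gap beyond the rack. The bench is bright here, so the threshold needs raising; I'll take a second view from nearer.

```bash
sed -i 's/>150/>205/' tray.py; python3 tray.py w5 90 100 205 250
```

```text
[[115, 130, 56, 98, 3704]]
10.15 [ 0.4999 -0.1019  0.2443] [ 180.      0.   -179.92] [ -18.  -11.  112.    0.   79. -108.]
quad [[128, 130], [170, 142], [154, 227], [115, 217]]
[[0.453, -0.2645, 0.014], [0.4689, -0.2096, 0.014], [0.5931, -0.2436, 0.014], [0.5775, -0.2996, 0.014]] [ 0.5231 -0.2543  0.014 ]
```

Call:
{"op": "carry_out", "data": {"translation": [[0, -0.8, 0], [0, -1.6, 0], [0, -1.6, 0], [0, -1, 0], [0, 0, 0], [0, 0, 0], [0, 0, 0], [0, 0, 0], [0, 0, 0], [0, 0, 0]], "yaw": [0, 0, 0, 0, 0, 0, 0, 0, 0, 0], "jaw": [1, 1, 1, 1, 1, 1, 1, 1, 1, 1]}}

```text
clock: 11.03
tcp_pos: [0.4999, -0.1522, 0.2444]
tool_rot: [180.0, 0.0, -180.0]
force: [0.4, -0.5, -3.4]
width: 0.0207
gripper_force: 69.9
```

```bash
python3 tray.py w6 100 100 216 250
python3 - <<'E'
from h import *
import json
a=json.load(open("w5.json"));b=json.load(open("w6.json"))
A=cam("wrist",dict(tcp_pos=a[0],tool_rot=a[1]));B=cam("wrist",dict(tcp_pos=b[0],tool_rot=b[1]))
qa=np.array(a[2],float);qb=np.array(b[2],float)
if len(qa)==len(qb)==4:
    s=lambda q:q[np.lexsort((q[:,0],q[:,1]))]
    for u,v in zip(s(qa),s(qb)): r=tri(A,u,B,v); print(u,v,r[0].round(4),round(r[1],4))
E
```

```text
[[149, 130, 60, 98, 3783]]
11.0333 [ 0.4999 -0.1522  0.2444] [ 180.      0.   -179.95] [ -23.   -9.  111.    0.   79. -113.]
quad [[165, 130], [208, 142], [188, 227], [149, 217]]
[[0.4531, -0.2653, 0.014], [0.469, -0.2089, 0.014], [0.5928, -0.2436, 0.014], [0.5772, -0.2997, 0.014]] [ 0.523  -0.2544  0.014 ]
[128. 130.] [165. 130.] [ 0.4535 -0.267   0.0083] 0.0001
[170. 142.] [208. 142.] [ 0.4684 -0.2081  0.019 ] 0.0
[115. 217.] [149. 217.] [ 0.5777 -0.3     0.0132] 0.0003
[154. 227.] [188. 227.] [ 0.5931 -0.2437  0.0136] 0.0002
```

Tray centre is (0.523, -0.254), yaw -15.5°, with mean rim height about 13.5 mm and size 129 x 58 mm, all consistent with the text and the top view. I'll go over it and turn.

Call:
{"op": "carry_out", "data": {"translation": [[-0.3, -0.8, 0], [-0.5, -1.8, 0], [-0.5, -2.2, 0], [-0.5, -2.2, 0], [-0.3, -1.8, 0], [-0.2, -1.0, 0], [0, -0.4, 0], [0, 0, 0], [0, 0, 0], [0, 0, 0], [0, 0, 0], [0, 0, 0], [0, 0, 0], [0, 0, 0], [0, 0, 0], [0, 0, 0]], "yaw": [0, 0, 0, 0, 0, 0, 0, 2, 3, 3, 3, 3, 1.5, 0, 0, 0], "jaw": [1, 1, 1, 1, 1, 1, 1, 1, 1, 1, 1, 1, 1, 1, 1, 1]}}

```text
clock: 12.42
tcp_pos: [0.5229, -0.2543, 0.2443]
tool_rot: [180.0, -0.0, 164.6]
force: [-0.5, -0.0, -3.6]
width: 0.0209
gripper_force: 69.9
```

Call:
{"op": "carry_out", "data": {"translation": [[0, 0, 0.6], [0, 0, 1.2], [0, 0, 1.5], [0, 0, 1.5], [0, 0, 1.5], [0, 0, 1.5], [0, 0, 1.5], [0, 0, 1.5], [0, 0, 1.2], [0, 0, 1], [0, 0, 0.5], [0, 0, 0], [0, 0, 0], [0, 0, 0], [0, 0, 0]], "yaw": [0, 0, 0, 0, 0, 0, 0, 0, 0, 0, 0, 0, 0, 0, 0], "jaw": [1, 1, 1, 1, 1, 1, 1, 1, 1, 1, 1, 1, 1, 1, 1]}}

```text
clock: 13.67
tcp_pos: [0.5236, -0.2551, 0.1106]
tool_rot: [-180.0, 0.1, 164.5]
force: [-0.1, -1.0, -1.9]
width: 0.0213
gripper_force: 69.9
```

Run:
```python
from h import *
o=robot.get_obs();print(o["clock"],np.round(o["tcp_pos"],4),np.round(o["tool_rot"],2))
a,_=shot("wrist","w7"); b,_=shot("scene","s7")
cv2.imwrite("pics/c7.png",np.hstack([cv2.resize(a[90:290,160:340],(400,444)),cv2.resize(b[170:281,85:185],(400,444),interpolation=cv2.INTER_CUBIC)]))
```

```text
13.6667 [ 0.5236 -0.2551  0.1106] [-1.7997e+02  1.2000e-01  1.6450e+02]
```

View pics/c7.png

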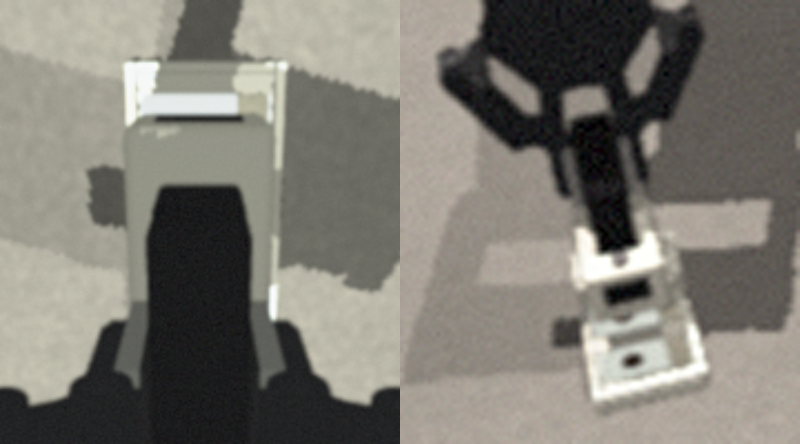

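The lamp sits over the tray, parallel to it, with tray edges showing evenly left and right. I'll check the lamp's pose in the hand against prediction, using the near block edge (crop y≈122) and the far end in the scene view.

Run:
```python
from h import *
o=robot.get_obs(); C=cam("wrist",o); S=cam("scene")
Rt=R.from_euler('xyz',o["tool_rot"],degrees=True).as_matrix(); t=np.array(o["tcp_pos"])
P=lambda L:t+(np.array(L,float)-[0,0,.0536])*[1,-1,-1]@Rt.T
near=[[.055,-.02,.032],[.055,.02,.032],[.04,-.011,.072],[.04,.011,.072],[.055,0,0]]
print("wrist crop",((proj(C,P(near))-[160,90])*2.222).round(0).tolist())
far=[[-.055,-.02,.032],[-.055,.02,.032],[-.055,-.02,0],[-.055,.02,0],[-.04,-.011,.072],[-.04,.011,.072],[.055,-.02,.032],[.055,.02,.032]]
print("scene crop",((proj(S,P(far))-[85,170])*4).round(0).tolist())
y=np.radians(-15.5);D=np.array([np.cos(y),np.sin(y)]);N=np.array([-D[1],D[0]])
T=[[*(np.array([.523,-.254])+a*.065*D+b*.03*N),.014] for a,b in((1,1),(1,-1),(-1,1),(-1,-1))]
print("tray wrist",((proj(C,T)-[160,90])*2.222).round(0).tolist(),"scene",((proj(S,T)-[85,170])*4).round(0).tolist())
```

```text
wrist crop [[281.0, 116.0], [124.0, 116.0], [260.0, 216.0], [148.0, 216.0], [202.0, 103.0]]
scene crop [[258.0, 257.0], [179.0, 275.0], [267.0, 303.0], [190.0, 321.0], [223.0, 183.0], [179.0, 193.0], [230.0, 144.0], [159.0, 158.0]]
tray wrist [[273.0, 373.0], [134.0, 373.0], [285.0, 63.0], [123.0, 62.0]] scene [[302.0, 368.0], [189.0, 396.0], [267.0, 230.0], [166.0, 252.0]]
```

Prediction and picture agree within about a pixel, and lamp and tray share the same small offset in the scene view. So the lamp has not slipped, is level and is centred. I'll go down the last 3 cm.

Call:
{"op": "carry_out", "data": {"translation": [[0, 0, 0.3], [0, 0, 0.4], [0, 0, 0.5], [0, 0, 0.5], [0, 0, 0.5], [0, 0, 0.4], [0, 0, 0.3], [0, 0, 0.15], [0, 0, 0], [0, 0, 0], [0, 0, 0], [0, 0, 0], [0, 0, 0], [0, 0, 0], [0, 0, 0], [0, 0, 0]], "yaw": [0, 0, 0, 0, 0, 0, 0, 0, 0, 0, 0, 0, 0, 0, 0, 0], "jaw": [1, 1, 1, 1, 1, 1, 1, 1, 1, 1, 1, 1, 1, 1, 1, 1]}}

```text
clock: 15.1
tcp_pos: [0.523, -0.2547, 0.0789]
tool_rot: [-180.0, 0.0, 164.5]
force: [-0.3, 0.7, -2.5]
width: 0.021
gripper_force: 69.9
```

Run:
```python
from h import *
o=robot.get_obs();print(o["clock"],np.round(o["tcp_pos"],4),np.round(o["tool_rot"],2),np.round(o["force"],1),np.round(o["dq"],2))
a,_=shot("wrist","w8"); b,_=shot("scene","s8")
cv2.imwrite("pics/c8.png",np.hstack([cv2.resize(a[90:290,160:340],(400,444)),cv2.resize(b[170:281,85:185],(400,444),interpolation=cv2.INTER_CUBIC)]))
```

```text
15.1 [ 0.523  -0.2547  0.0789] [-1.8000e+02  1.0000e-02  1.6451e+02] [-0.3  0.7 -2.5] [ 0.09  0.06  0.11  0.02 -0.09 -0.03]
```

View pics/c8.png

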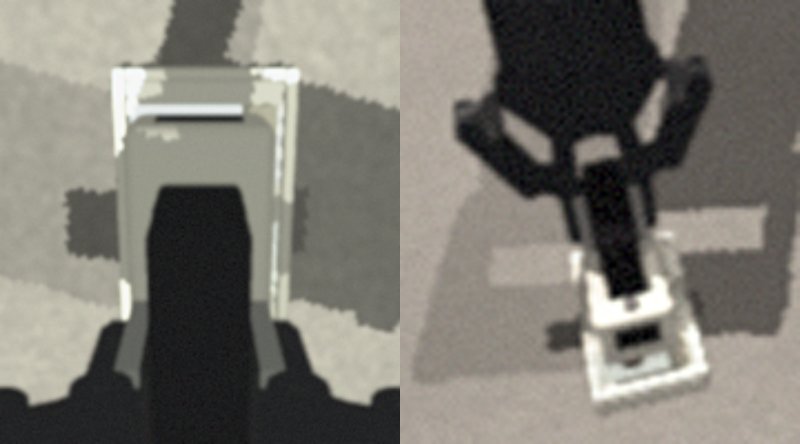

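The lamp hangs level inside the tray outline, with its sides at crop x=125 to 277 against the tray's 112 to 297, so it is centred to about 1 mm. Its underside is at about 25 mm with no contact force, so I'm handing in.

```bash
python3 -c "
from plant import robot
print(robot.job_done())"
```

```text
the job is handed in; nothing more can be done
None
```

The lamp came cleanly out of the cradle, crossed the rack, and is held level, centred and lengthwise about 1 cm above the tray rim; I handed the job in at about 15 s, but no verdict was returned.

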